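# Set the padlock on the tall bench stake

### The job

Pick up the larger of the two padlocks lying near the front edge of the bench and set it down flat and centred on the narrow head of the taller bench stake, so that it rests there by itself when you let go. Leave the smaller padlock where it lies.

Things in the scene. Friction and masses are not known exactly. Their poses are not given: they have to be found in the camera images.
- large_padlock_center (a point): centre (half-way up) of the solid case of the larger padlock, a brass-coloured padlock lying flat on the bench, to be moved. The case measures 37 mm along its x, 44 mm along its y and is 21 mm thick (z, up); the centre is 10.5 mm above its underside. The shackle lies flat and extends from the case towards +x, to 49 mm from this point. Grasp the case across its two flat sides (+y and -y, 44 mm apart). It balances about this point. It weighs 0.17 to 0.35 kg
- small_padlock_center (a point): centre (half-way up) of the case of the smaller padlock, black, lying flat on the bench: case 32 x 38 x 17 mm, shackle towards +x. A bystander to be left alone
- tall_stake_top (a point): centre of the flat round top of the taller bench stake (dark steel post fixed to the bench): head 34 mm in diameter, 100 mm above the bench (z = 0); below the head a column 22 mm in diameter, at the bench a round foot 76 mm in diameter. z is up
- short_stake_top (a point): centre of the flat round top of the shorter bench stake, of the same shape but only 50 mm above the bench; it stays empty

How it is judged:
At the end, for the whole second after the job is handed in: The larger padlock lies flat (within 10 degrees) and still on the head of the taller stake, the centre of its case within 13 mm of the middle of the head, any way round; the smaller padlock is within 30 mm of where it lay (horizontal distance between large_padlock_center and tall_stake_top below 0.013 m and z of large_padlock_center in the frame of tall_stake_top between 0.006 and 0.016 m and angle between large_padlock_center's own z axis and vertical below 0.17 rad and linear speed of large_padlock below 0.02 m/s and distance of small_padlock_center from where it was at the start of the episode below 0.03 m); the robot touches nothing.
It fails at once if the smaller padlock is moved by more than 30 mm (distance of small_padlock_center from where it was at the start of the episode above 0.03 m).
It also fails if it takes over 35 s, if anything falls off the work surface, if the arm or the gripper's body presses on something with over 40 N, if the wrist force passes 120 N, or if a joint passes its speed limit or range.

### The arm

A 7-joint arm with a two-finger parallel gripper is mounted at the origin on a cart in front of the work surface, level with it; the furniture and walls round the work are solid. World frame = base frame: x ahead of the robot, y to its left, z up, the work surface at z = 0. Lengths are in m, angles in rad, forces in N, time in s.
With the tool pointing down it reaches from about 0.425 to 0.925 m from the base axis. Payload 6.8 kg.
Tool frame: the origin (TCP) lies at the very end of the fingers, on their centre line; the grasp point (between the pads) lies 19 mm behind it; z points along the fingers, y is the line along which they close (so a half turn about z gives the same grasp; the last joint's range is limited). The gripper opens to 85 mm and grips with 20 to 120 N. Pads are 22 mm wide; open, the fingers measure 114 mm over their backs; the gripper's body (76 mm by 85 mm) begins 54 mm behind the grasp point. The pads swing forward as they close: fully open they stand 13 mm farther back than shut.
Start: joints at [1.227, 0.477, 0.022, 1.555, -0.011, 1.109, -0.083], TCP at [0.158, -0.656, 0.196] pointing down, gripper open.
Joint ranges: [-2.96, 2.96], [-0.34, 2.1], [-1.41, 1.46], [0.24, 2.44], [-1.37, 4.51], [0.17, 1.92], [-2.96, 2.96]. Speed limits (rad/s): [2.39, 2.39, 3.14, 3.14, 3.14, 3.14, 3.14].

### API

Orientations are given as a unit quaternion [w, x, y, z].
In Python, from station import telemetry, viewer, job, search_frame, cut_out gives the robot as it stands. The module is installed in compiled form; this text tells all that it offers.
- The arm moves only by the shell command python3 -m crank 'ROWS' [FORCE]. ROWS is JSON, a list of rows, each an object with "delta_rot": the turn, a rotation vector about the tool's x, y, z in degrees, a list of three; "xyz": the shift along the tool's x, y, z in m, a list of three; "fingers": the gripper command: -1 is fully open, 1 is shut, values between are in proportion. In form: [{"delta_rot": [ax, ay, az], "xyz": [dx, dy, dz], "fingers": fingers}, ...]. A call has 1 to 10 rows; each row is the pose to reach, as a shift and turn from the pose commanded when the call began, along the tool's axes at that moment; what a row does not reach only later rows make up. A row lasts 1/10 s, in which the tool goes at most 50 mm and 8.59 degrees, less where a joint would pass 70% of its speed; a pose out of reach is approached as far as the arm can. A call with a gripper value outside its range is refused whole. The fingers move at their own pace and stop on an object; FORCE is the grip in N (left out, the last holds). Time passes only in rows, so rows that repeat a pose let the fingers close. It gives the time, the measured TCP pose, the force, the opening and the grip force at its end, in the units of the state.
- telemetry.get_obs(): the state, without advancing time (a new reading comes with each control period).
- viewer.read_camera(name): name is "side" or "top" or "wrist"; returns a dict with "img" (480x640x3 uint8, red, green, blue), "fx", "fy", "cx", "cy" (pixels), "k1" (the pictures are not rectified: a ray, as slopes to the right and down, at radius r is drawn at 1 + k1 r^2 times it, then the intrinsics apply), "origin" and "rotation" of the camera in the world. Camera axes: x right, y up, looking along -z (the intrinsics and any distortion apply to the point x, -y, -z); pixel columns grow to the right and rows downward; lengths in m; the calibration is good to about 2 mm. A picture is of the moment at which its call begins. There is no depth.
- job.hand_in(): hands the job in; it is judged then, once.
Trained networks look in the newest picture that a camera, given by its name, has taken for a name from the list of things; names that differ only in an ending like _2 or _b are one class to them, and where a whole thing is asked for, a point or a joint stands for the part that bears it (a point fixed in the world has none). Each returns a list of dicts, best first, with "score" (0 to 1); they miss things now and then, are a little off and sometimes report something else, mostly with a low value. They report only what shows in the picture. A call takes as long as a camera call.
- search_frame(camera, thing): "pixel" ([column, row] in pixels, amid what is visible of it).
- cut_out(camera, thing): "pixels" (480x640 bool, what is visible of it) and "pixel" ([column, row] in pixels, amid what is visible of it).
The state is a dict: "t": time; "q": joint angles; "joint_vel": joint speeds; "joint_torque": joint torques, N m; "eef_pos": TCP position; "tool_rot": TCP orientation; "contact_force": force on the tool from outside, world axes, zero at the start; "torque": the same for the moment, N m; "gripper_width": opening from 0.0 (shut) to 1.0 (fully open); "grasp_force": force on a finger pad.
Only numpy, scipy, OpenCV 4.12 (cv2) and the standard library are available. Lean on these libraries where they do the work, as an engineer would, in place of code of your own. Each camera call takes 0.05 s, during which the arm holds its last target. There are 200 camera calls.

## Working session

There is one attempt and no reset: what is moved stays moved. The work goes in short steps, Python scripts to look and compute and a shell command to move; the robot and the scene stay as the last step left them, time stands still between calls to the robot, and variables do not carry over. Pictures are saved under pics/ and viewed, at most 10 in all, crops included, and the job is handed in when it is done.

```bash
mkdir -p pics; cat > h.py <<'E'
import numpy as np, cv2
from station import telemetry, viewer, job, search_frame, cut_out
def ray(c,px):
    K=np.array([[c['fx'],0,c['cx']],[0,c['fy'],c['cy']],[0,0,1.]])
    p=cv2.undistortPoints(np.array([[px]],float),K,np.array([c['k1'],0,0,0,0.]))[0,0]
    return np.array(c['origin']),np.array(c['rotation']).reshape(3,3)@np.array([p[0],-p[1],-1.])
def at(c,px,z):
    o,d=ray(c,px); return o+d*(z-o[2])/d[2]
def save(c,n): cv2.imwrite(f'pics/{n}.png',c['img'][:,:,::-1])
Z={'large_padlock_center':.0105,'small_padlock_center':.0085,'tall_stake_top':.1,'short_stake_top':.05}
E
python3 - <<'E'
from h import *
np.set_printoptions(precision=4,suppress=True)
o=telemetry.get_obs(); print(o['t'],o['eef_pos'],o['tool_rot'],o['gripper_width'])
ims=[]
for n in('top','side'):
    c=viewer.read_camera(n); save(c,n+'0'); print(n,c['origin'],np.array(c['rotation']).tolist(),c['fx'],c['k1'])
    for t in Z:
        for r in search_frame(n,t)[:3]: print(t,r['score'],r['pixel'],at(c,r['pixel'],Z[t]))
E
```

```text
0.0 [ 0.1575 -0.6557  0.195 ] [-0.0009  0.9931  0.1176 -0.0002] 0.9988221466924455
top [0.4131 0.1468 0.9521] [0.7072271746165577, 0.03941900541934494, -0.05989747567520912, -0.7033407125308249] 496.9102495092938 -0.0791644737088373Traceback (most recent call last):
  File "<stdin>", line 8, in <module>
  File "h.py", line 8, in at
    o,d=ray(c,px); return o+d*(z-o[2])/d[2]
        ~~~^^^^^^
  File "h.py", line 6, in ray
    return np.array(c['origin']),np.array(c['rotation']).reshape(3,3)@np.array([p[0],-p[1],-1.])
                                 ~~~~~~~~~~~~~~~~~~~~~~~~~~~~~~~^^^^^
ValueError: cannot reshape array of size 4 into shape (3,3)
```

Rotation is a quaternion [w,x,y,z].

```bash
sed -i 's/np.array(c\[.rotation.\]).reshape(3,3)@/R.from_quat(c["rotation"],scalar_first=True).as_matrix()@/; 1a from scipy.spatial.transform import Rotation as R' h.py
python3 - <<'E'
from h import *
np.set_printoptions(precision=4,suppress=True)
for n in('top','side'):
    c=viewer.read_camera(n); save(c,n+'0'); print(n,c['origin'],c['fx'])
    for t in Z:
        for r in search_frame(n,t)[:3]: print(t,round(r['score'],2),r['pixel'],at(c,r['pixel'],Z[t]))
E
```

```text
top [0.4131 0.1468 0.9521] 496.9102495092938
large_padlock_center 0.84 [336.3, 290.7] [0.4566 0.0841 0.0105]
small_padlock_center 0.94 [261.8, 301.5] [0.4356 0.2246 0.0085]
tall_stake_top 0.72 [293.8, 214.8] [0.5841 0.1641 0.1   ]
short_stake_top 0.72 [352.8, 225.6] [0.5749 0.056  0.05  ]
side [ 0.3248 -0.5827  0.51  ] 518.0951453110796
large_padlock_center 0.66 [298.4, 289.7] [0.47   0.0913 0.0105]
small_padlock_center 0.86 [263.4, 253.1] [0.4348 0.2215 0.0085]
tall_stake_top 0.66 [360.3, 248.5] [0.5585 0.0484 0.1   ]
short_stake_top 0.54 [375.8, 280.0] [0.5795 0.0307 0.05  ]
```

View pics/top0.png

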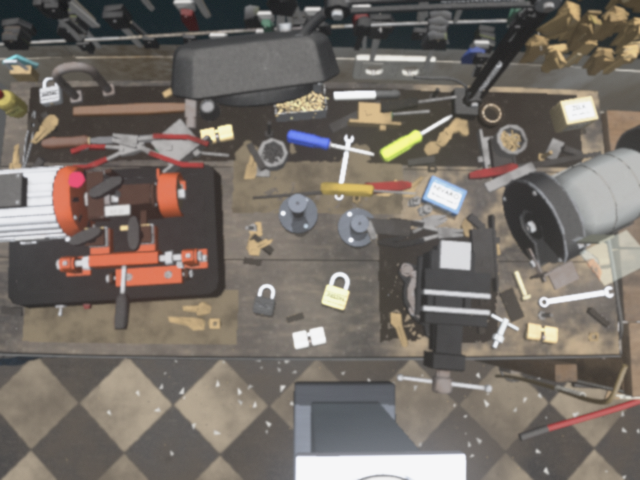

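View pics/side0.png

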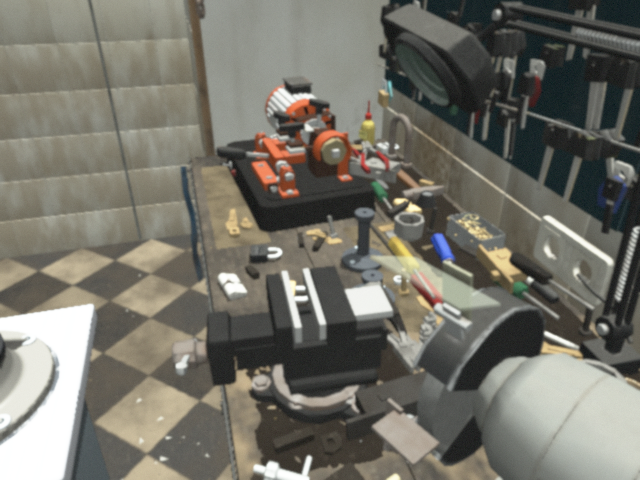

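The top view shows the large brass padlock at (336,292) with its shackle pointing up at (342,276), the small black one at (265,300), and stakes near (297,205) and (355,227). In the side view the tall stake's head is near (365,212), and the vise hides most of the large padlock. The network missed the heads, so I'll look closer.

```bash
python3 - <<'E'
from h import *
np.set_printoptions(precision=4,suppress=True)
c=viewer.read_camera('top')
m=cut_out('top','large_padlock_center')[0]['pixels'].astype(np.uint8)
ys,xs=np.nonzero(m); print(xs.min(),xs.max(),ys.min(),ys.max(),m.sum())
im=c['img'][180:320,240:400,::-1]
cv2.imwrite('pics/crop1.png',cv2.resize(im,None,fx=5,fy=5,interpolation=cv2.INTER_CUBIC)[:600])
c=viewer.read_camera('side')
cv2.imwrite('pics/crop2.png',cv2.resize(c['img'][190:310,270:420,::-1],None,fx=5,fy=5,interpolation=cv2.INTER_CUBIC))
E
```

```text
322 348 273 309 592
```

View pics/crop1.png

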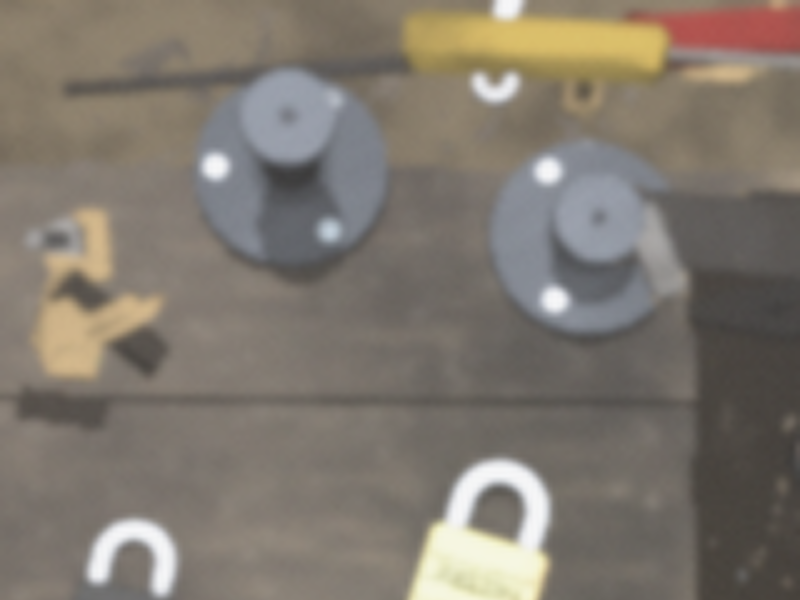

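View pics/crop2.png

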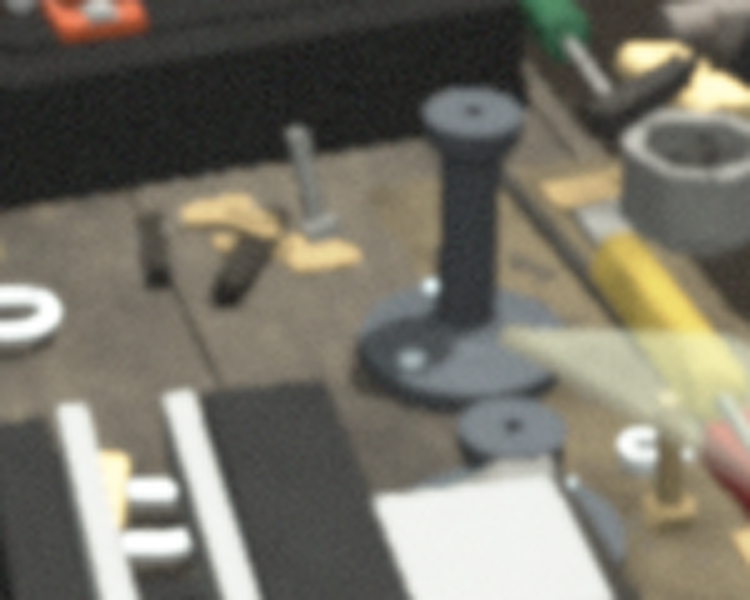

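The top crop puts the tall head's centre at (289,115), which is full-frame (297.4,202.6). In the side crop it is at (474,111), or (364.4,212.0). The brass case is clear in the top view, with the shackle tilted slightly right.

```bash
cat >> h.py <<'E'
def tri(*cp):
    A=np.zeros((3,3));b=np.zeros(3)
    for c,p in cp:
        o,d=ray(c,p);d/=np.linalg.norm(d);P=np.eye(3)-np.outer(d,d);A+=P;b+=P@o
    x=np.linalg.solve(A,b); return x,[round(float(np.linalg.norm(np.cross(x-ray(c,p)[0],ray(c,p)[1]/np.linalg.norm(ray(c,p)[1])))),4) for c,p in cp]
E
python3 - <<'E'
from h import *
np.set_printoptions(precision=4,suppress=True)
t=viewer.read_camera('top'); s=viewer.read_camera('side')
print('tall',tri((t,(297.4,202.6)),(s,(364.4,212.0))), at(t,(297.4,202.6),.1), at(s,(364.4,212.0),.1))
print('short',tri((t,((599.5)/5-.5+240,217.5/5-.5+180)),(s,(270+514.5/5-.5,190+426.5/5-.5))))
print('vise plate',tri((t,(456,255)),(s,(374,303))))
hsv=cv2.cvtColor(t['img'],cv2.COLOR_RGB2HSV)
m=cv2.inRange(hsv,(20,60,110),(40,255,255)); w=np.zeros_like(m); w[265:315,315:360]=1; m*=w
n,l,st,ce=cv2.connectedComponentsWithStats(m); k=1+np.argmax(st[1:,4]); print(st[k],ce[k])
cs=max(cv2.findContours((l==k).astype(np.uint8),0,1)[0],key=cv2.contourArea)
r=cv2.minAreaRect(cs); print(r)
B=np.array([at(t,p,.016) for p in cv2.boxPoints(r)]); print(B, np.linalg.norm(B-np.roll(B,1,0),axis=1), B.mean(0))
cv2.imwrite('pics/crop3.png',cv2.resize(t['img'][260:320,310:370,::-1],None,fx=9,fy=9,interpolation=cv2.INTER_CUBIC))
E
```

```text
tall (array([0.6048, 0.1583, 0.1011]), [0.0009, 0.0009]) [0.606  0.1581 0.1   ] [0.6046 0.1601 0.1   ]
short (array([0.5792, 0.044 , 0.0511]), [0.0004, 0.0004])
vise plate (array([ 0.5156, -0.1136,  0.1245]), [0.0033, 0.0033])
[330 292  20  19  39] [342.5385 303.5385]
((342.5664367675781, 303.1615905761719), (10.33860969543457, 23.600845336914062), 53.61564636230469)
[[0.4277 0.0963 0.016 ]
 [0.454  0.0605 0.016 ]
 [0.4384 0.049  0.016 ]
 [0.4122 0.0849 0.016 ]] [0.0193 0.0444 0.0194 0.0444] [0.4331 0.0727 0.016 ]
```

View pics/crop3.png

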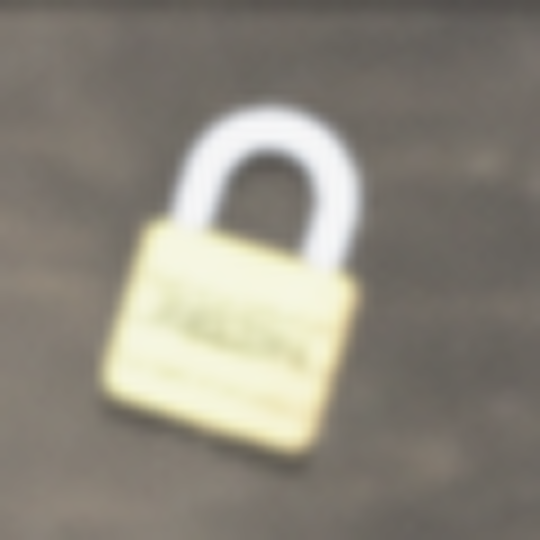

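The case corners in this crop are about TL (147,218), TR (360,287), BR (308,458) and BL (100,388). The shackle's top is at (270,105).

```bash
cat >> h.py <<'E'
def delta(target,yaw):
    "shift in tool axes and turn about tool z to reach target TCP with tool x at world yaw, pointing down"
    o=telemetry.get_obs(); T=R.from_quat(o['tool_rot'],scalar_first=True)
    G=R.from_matrix([[np.cos(yaw),np.sin(yaw),0],[np.sin(yaw),-np.cos(yaw),0],[0,0,-1]])
    return T.inv().apply(np.array(target)-o['eef_pos']),(T.inv()*G).as_rotvec(degrees=True)
E
python3 - <<'E'
from h import *
np.set_printoptions(precision=4,suppress=True)
t=viewer.read_camera('top')
P=np.array([at(t,((u+.5)/9-.5+310,(v+.5)/9-.5+260),.021) for u,v in((147,218),(360,287),(308,458),(100,388))])
c=P.mean(0); d=P[0]+P[1]-P[2]-P[3]; yaw=np.arctan2(d[1],d[0])
print(P,np.linalg.norm(P-np.roll(P,1,0),axis=1),c,np.degrees(yaw))
o=telemetry.get_obs();print(o['t'],o['eef_pos'])
print(delta([*c[:2],.3],yaw), delta([*c[:2],.3],yaw+np.pi))
E
```

```text
[[0.4689 0.1043 0.021 ]
 [0.4548 0.0599 0.021 ]
 [0.4194 0.0709 0.021 ]
 [0.4337 0.114  0.021 ]] [0.0366 0.0466 0.037  0.0454] [0.4442 0.0873 0.021 ] -16.29390413428608
0.9 [ 0.1577 -0.6564  0.1961]
(array([ 0.4523, -0.6562, -0.104 ]), array([ 0.0063, -0.002 , 29.8007])) (array([ 0.4523, -0.6562, -0.104 ]), array([   0.0027,    0.0085, -150.1993]))
```

Sizes and height agree: the case centre is at (0.444, 0.087), yaw −16°, and the tall head at (0.605, 0.159, 0.101). I'll go up first and then arc round, keeping outside the inner reach limit.

```bash
python3 -m crank '[{"delta_rot":[0,0,0],"xyz":[0,0,-0.05],"fingers":-1},{"delta_rot":[0,0,0],"xyz":[0,0,-0.10],"fingers":-1},{"delta_rot":[0,0,0],"xyz":[0.02,-0.02,-0.14],"fingers":-1},{"delta_rot":[0,0,5],"xyz":[0.06,-0.05,-0.15],"fingers":-1},{"delta_rot":[0,0,10],"xyz":[0.10,-0.08,-0.15],"fingers":-1},{"delta_rot":[0,0,15],"xyz":[0.14,-0.11,-0.15],"fingers":-1},{"delta_rot":[0,0,20],"xyz":[0.18,-0.14,-0.15],"fingers":-1},{"delta_rot":[0,0,25],"xyz":[0.22,-0.17,-0.15],"fingers":-1},{"delta_rot":[0,0,30],"xyz":[0.26,-0.20,-0.15],"fingers":-1},{"delta_rot":[0,0,30],"xyz":[0.30,-0.24,-0.15],"fingers":-1}]' 60
python3 - <<'E'
from h import *
np.set_printoptions(precision=4,suppress=True)
o=telemetry.get_obs();print(o['t'],o['eef_pos'],o['contact_force'])
print(delta([.45,.0,.3],np.radians(-16.3)),delta([.4442,.0873,.2],np.radians(-16.3)))
E
```

```text
t: 1.9
eef_pos: [0.3908, -0.3576, 0.3461]
tool_rot: [0.0, 0.99, -0.144, 0.0]
contact_force: [0.8, -0.1, 0.3]
gripper_width: 0.999
grasp_force: 0.0
1.9 [ 0.3908 -0.3576  0.3461] [ 0.7663 -0.0534  0.3368]
(array([-0.0455, -0.3596,  0.046 ]), array([ 0.0148, -0.0415, -0.3128])) (array([-0.0761, -0.4416,  0.146 ]), array([ 0.0148, -0.0415, -0.3128]))
```

```bash
python3 -m crank '[{"delta_rot":[0,0,0],"xyz":[0.01,-0.05,0],"fingers":-1},{"delta_rot":[0,0,0],"xyz":[0.01,-0.10,0],"fingers":-1},{"delta_rot":[0,0,0],"xyz":[0.0,-0.15,0],"fingers":-1},{"delta_rot":[0,0,0],"xyz":[-0.01,-0.20,0],"fingers":-1},{"delta_rot":[0,0,0],"xyz":[-0.02,-0.25,0],"fingers":-1},{"delta_rot":[0,0,0],"xyz":[-0.03,-0.30,0],"fingers":-1},{"delta_rot":[0,0,0],"xyz":[-0.05,-0.35,0.02],"fingers":-1},{"delta_rot":[0,0,0],"xyz":[-0.065,-0.40,0.06],"fingers":-1},{"delta_rot":[0,0,0],"xyz":[-0.076,-0.44,0.10],"fingers":-1},{"delta_rot":[0,0,0],"xyz":[-0.076,-0.442,0.145],"fingers":-1}]'
python3 -m crank '[{"delta_rot":[0,0,0],"xyz":[0,0,0],"fingers":-1},{"delta_rot":[0,0,0],"xyz":[0,0,0],"fingers":-1}]'
python3 - <<'E'
from h import *
np.set_printoptions(precision=4,suppress=True)
o=telemetry.get_obs();print(o['t'],o['eef_pos'],o['contact_force'])
print(delta([.4442,.0873,.1],np.radians(-16.3)))
c=viewer.read_camera('wrist');save(c,'w1')
for r in search_frame('wrist','large_padlock_center'): print(r, at(c,r['pixel'],.016))
E
```

```text
t: 2.9
eef_pos: [0.4429, 0.0812, 0.2235]
tool_rot: [-0.001, 0.99, -0.142, 0.003]
contact_force: [1.1, 0.6, -1.3]
gripper_width: 0.997
grasp_force: 0.0
t: 3.1
eef_pos: [0.4415, 0.077, 0.2225]
tool_rot: [0.0, 0.99, -0.143, -0.001]
contact_force: [0.5, -0.2, 1.5]
gripper_width: 1.004
grasp_force: 0.0
3.1 [0.4415 0.077  0.2225] [ 0.4735 -0.184   1.4666]
(array([-0.0002, -0.0108,  0.1225]), array([ 0.0376,  0.0693, -0.1442]))
{'pixel': [309.8, 190.4], 'score': 0.64} [0.4539 0.0827 0.016 ]
```

View pics/w1.png

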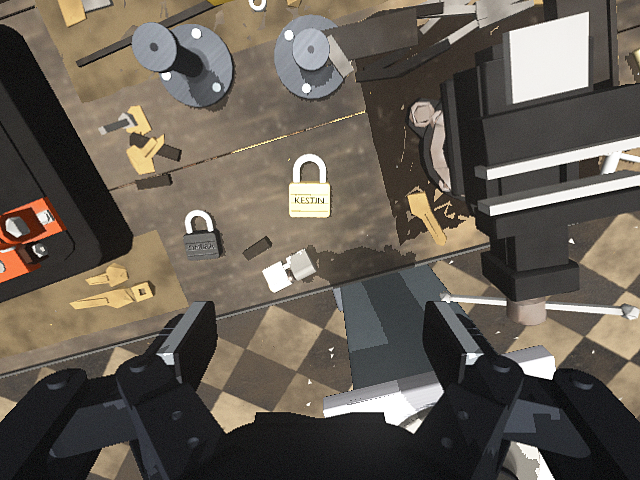

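Wrist view: the brass case spans about (289–330, 182–217), aligned with the tool axes. The tall head is at (154,47) and the short head at (311,49). The loose clutter is clear of where the fingers will come down.

```bash
python3 - <<'E'
from h import *
np.set_printoptions(precision=4,suppress=True)
c=viewer.read_camera('wrist')
P=np.array([at(c,p,.021) for p in((289,182),(330,182),(330,217),(289,217))])
print(P,np.linalg.norm(P-np.roll(P,1,0),axis=1),P.mean(0)); d=P[0]+P[1]-P[2]-P[3];print(np.degrees(np.arctan2(d[1],d[0])))
t=viewer.read_camera('top')
print('tall',at(c,(154,47),.1),tri((c,(154,47)),(t,(297.4,202.6))))
hsv=cv2.cvtColor(c['img'],cv2.COLOR_RGB2HSV)[175:225,280:340]; m=(hsv[...,1]>70)&(hsv[...,2]>150); ys,xs=np.nonzero(m)
print('brass',np.percentile(xs,[1,50,99])+280,np.percentile(ys,[1,50,99])+175,m.sum())
print(delta([*P.mean(0)[:2],.02],np.radians(-16.3)))
E
```

```text
[[0.4719 0.1006 0.021 ]
 [0.4594 0.0586 0.021 ]
 [0.4224 0.0692 0.021 ]
 [0.4353 0.1125 0.021 ]] [0.0385 0.0438 0.0385 0.0451] [0.4473 0.0852 0.021 ]
-17.080937127548232
tall [0.6076 0.1573 0.1   ] (array([0.6071, 0.1579, 0.0985]), [0.0009, 0.0009])
brass [281.9 305.  328.1] [183. 202. 219.] 291
(array([ 0.0007, -0.0095,  0.2042]), array([-0.0554, -0.1766, -0.3237]))
```

```bash
python3 -m crank '[{"delta_rot":[0,0,0],"xyz":[0,-0.01,0.04],"fingers":-1},{"delta_rot":[0,0,0],"xyz":[0,-0.01,0.08],"fingers":-1},{"delta_rot":[0,0,0],"xyz":[0,-0.01,0.12],"fingers":-1},{"delta_rot":[0,0,0],"xyz":[0,-0.01,0.16],"fingers":-1},{"delta_rot":[0,0,0],"xyz":[0,-0.01,0.16],"fingers":-1},{"delta_rot":[0,0,0],"xyz":[0,-0.01,0.16],"fingers":-1}]'
python3 - <<'E'
from h import *
np.set_printoptions(precision=4,suppress=True)
c=viewer.read_camera('wrist');save(c,'w2')
print(delta([.446,.086,.0],np.radians(-16.5)))
for r in search_frame('wrist','large_padlock_center'): print(r, at(c,r['pixel'],.016))
E
```

```text
t: 3.9
eef_pos: [0.4454, 0.0865, 0.0636]
tool_rot: [-0.0, 0.99, -0.144, 0.0]
contact_force: [-0.2, 0.1, -1.1]
gripper_width: 1.0
grasp_force: 0.0
(array([-0.0003,  0.0011,  0.0645]), array([-0.0722, -0.1543, -0.0409]))
{'pixel': [318.0, 235.6], 'score': 0.88} [0.4529 0.0841 0.016 ]
```

View pics/w2.png

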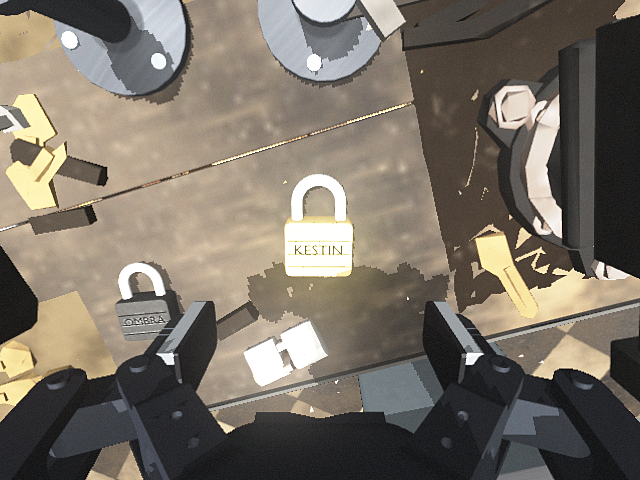

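The case spans (286–352, 219–276), so it is centred between the fingers (column 320). I'll check its centre along the tool's x before descending.

```bash
python3 - <<'E'
from h import *
np.set_printoptions(precision=4,suppress=True)
c=viewer.read_camera('wrist')
P=np.array([at(c,p,.021) for p in((286,219),(352,219),(352.5,276),(285,276))])
print(np.linalg.norm(P-np.roll(P,1,0),axis=1),P.mean(0)); d=P[0]+P[1]-P[2]-P[3];y=np.arctan2(d[1],d[0]);print(np.degrees(y))
print(delta([*P.mean(0)[:2],0.001],y))
E
```

```text
[0.0396 0.0423 0.0396 0.0455] [0.447  0.0862 0.021 ]
-16.813212520517105
(array([0.0002, 0.0009, 0.0639]), array([-0.1043, -0.2413,  0.2803]))
```

```bash
python3 -m crank '[{"delta_rot":[0,0,0],"xyz":[0.001,0.001,0.03],"fingers":-1},{"delta_rot":[0,0,0],"xyz":[0.001,0.001,0.05],"fingers":-1},{"delta_rot":[0,0,0],"xyz":[0.001,0.001,0.063],"fingers":-1},{"delta_rot":[0,0,0],"xyz":[0.001,0.001,0.063],"fingers":-1},{"delta_rot":[0,0,0],"xyz":[0.001,0.001,0.063],"fingers":0},{"delta_rot":[0,0,0],"xyz":[0.001,0.001,0.063],"fingers":1},{"delta_rot":[0,0,0],"xyz":[0.001,0.001,0.063],"fingers":1},{"delta_rot":[0,0,0],"xyz":[0.001,0.001,0.063],"fingers":1},{"delta_rot":[0,0,0],"xyz":[0.001,0.001,0.063],"fingers":1},{"delta_rot":[0,0,0],"xyz":[0.001,0.001,0.063],"fingers":1}]' 60
```

```text
t: 5.05
eef_pos: [0.4453, 0.0855, -0.0004]
tool_rot: [-0.0, 0.99, -0.143, 0.0]
contact_force: [0.1, -0.2, -0.6]
gripper_width: 0.003
grasp_force: 0.0
```

The gripper shut on nothing. I'll look before doing anything else.

```bash
python3 - <<'E'
from h import *
np.set_printoptions(precision=4,suppress=True)
c=viewer.read_camera('wrist');save(c,'w3'); print(c['origin'],c['rotation'])
t=viewer.read_camera('top')
for r in search_frame('top','large_padlock_center')+search_frame('wrist','large_padlock_center'): print(r)
a=cv2.resize(c['img'],(400,300)); b=cv2.resize(t['img'][230:350,260:420],(400,300),interpolation=cv2.INTER_CUBIC)
cv2.imwrite('pics/w3.png',np.hstack([a,b])[:,:,::-1])
E
```

```text
[0.5185 0.0627 0.1768] [-0.5915  0.0901 -0.1203  0.7922]
{'pixel': [314.7, 260.8], 'score': 0.72}
{'pixel': [323.2, 24.1], 'score': 0.62}
```

View pics/w3.png

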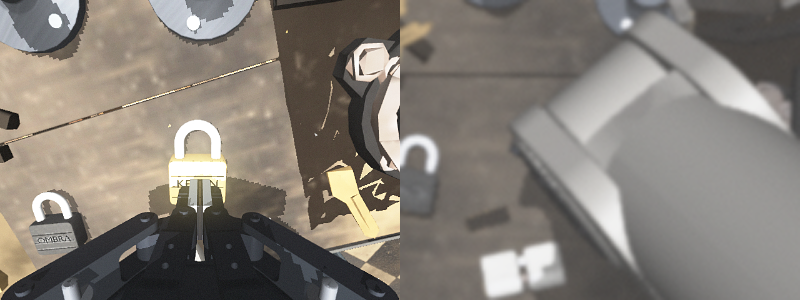

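```bash
python3 - <<'E'
from h import *
np.set_printoptions(precision=4,suppress=True)
c=viewer.read_camera('wrist'); o=telemetry.get_obs(); print(o['eef_pos'],o['contact_force'],o['torque'])
for z in (0,.02,.03,.04,.06): print(z,at(c,(320,288),z))
Q=R.from_quat(c['rotation'],scalar_first=True)
for p in (o['eef_pos'],[.447,.0862,.021]):
    v=Q.inv().apply(np.array(p)-c['origin']); print(c['cx']+c['fx']*v[0]/-v[2],c['cy']-c['fy']*v[1]/-v[2],v)
T=R.from_quat(o['tool_rot'],scalar_first=True); print('cam in tool',T.inv().apply(np.array(c['origin'])-o['eef_pos']),(T.inv()*Q).as_matrix())
cv2.imwrite('pics/w4.png',cv2.resize(c['img'][180:340,220:420,::-1],(750,600),interpolation=cv2.INTER_CUBIC))
E
```

```text
[ 0.4452  0.0855 -0.0006] [-0.4953 -0.266  -0.7892] [-0.001  -0.0041  0.0072]
0 [0.4379 0.0862 0.    ]
0.02 [0.447  0.0835 0.02  ]
0.03 [0.4516 0.0822 0.03  ]
0.04 [0.4561 0.0808 0.04  ]
0.06 [0.4652 0.0782 0.06  ]
317.2576232136276 275.3740996895747 [-0.0012 -0.0206 -0.192 ]
314.61769009583327 290.3324352949403 [-0.0023 -0.0255 -0.1709]
cam in tool [ 0.0767  0.0011 -0.1772] [[-0.0002  0.9548  0.2973]
 [ 1.      0.0003 -0.0004]
 [-0.0005  0.2973 -0.9548]]
```

View pics/w4.png

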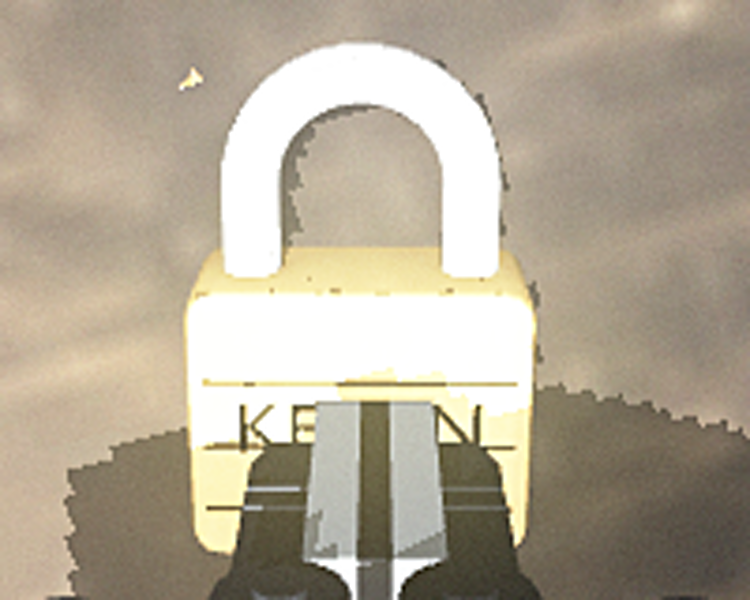

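The fingers shut above the case. They cover the lettering without touching it, with the tips at crop (375,402). By my geometry the tips sit about 38 mm behind the reported TCP (about z = 0.037). I'll raise the tool and check the tip height independently, by differencing the side camera against the first picture.

```bash
python3 -m crank '[{"delta_rot":[0,0,0],"xyz":[0,0,-0.04],"fingers":1},{"delta_rot":[0,0,0],"xyz":[0,0,-0.08],"fingers":1},{"delta_rot":[0,0,0],"xyz":[0,0,-0.12],"fingers":1},{"delta_rot":[0,0,0],"xyz":[0,0,-0.12],"fingers":1},{"delta_rot":[0,0,0],"xyz":[0,0,-0.12],"fingers":1}]'
python3 - <<'E'
from h import *
np.set_printoptions(precision=4,suppress=True)
s=viewer.read_camera('side'); o=telemetry.get_obs(); p=np.array(o['eef_pos'])
bg=cv2.imread('pics/side0.png')[:,:,::-1]
d=cv2.GaussianBlur(cv2.absdiff(s['img'],bg).max(2),(3,3),0)
Q=R.from_quat(s['rotation'],scalar_first=True)
def proj(p):
    v=Q.inv().apply(np.array(p)-s['origin']); x,y=v[0]/-v[2],-v[1]/-v[2]; k=1+s['k1']*(x*x+y*y); return s['cx']+s['fx']*x*k,s['cy']+s['fy']*y*k
for h in (0,.02,.04,.06,.08): print(h,proj(p+[0,0,h]))
u,v=proj(p)
m=d>25
for r in range(int(v)-70,int(v)+20,3):
    xs=np.nonzero(m[r,int(u)-60:int(u)+60])[0]+int(u)-60
    print(r,len(xs),(xs.min(),xs.max()) if len(xs) else '')
E
```

```text
t: 5.8
eef_pos: [0.4458, 0.0854, 0.1202]
tool_rot: [-0.0, 0.99, -0.144, 0.001]
contact_force: [0.5, 0.4, -0.8]
gripper_width: 0.0
grasp_force: 0.0
0 (np.float64(281.29311486827214), np.float64(235.98713581124628))
0.02 (np.float64(280.74217088926474), np.float64(224.35073399563092))
0.04 (np.float64(280.17514543685076), np.float64(212.4067772284933))
0.06 (np.float64(279.59125985060115), np.float64(200.14140056125427))
0.08 (np.float64(278.98968201399174), np.float64(187.5398203552515))
165 28 (np.int64(264), np.int64(291))
168 29 (np.int64(264), np.int64(292))
171 28 (np.int64(264), np.int64(291))
174 29 (np.int64(263), np.int64(291))
177 27 (np.int64(264), np.int64(290))
180 24 (np.int64(265), np.int64(288))
183 25 (np.int64(265), np.int64(289))
186 22 (np.int64(267), np.int64(288))
189 20 (np.int64(269), np.int64(288))
192 19 (np.int64(270), np.int64(288))
195 13 (np.int64(272), np.int64(287))
198 11 (np.int64(271), np.int64(287))
201 9 (np.int64(271), np.int64(288))
204 8 (np.int64(272), np.int64(288))
207 10 (np.int64(272), np.int64(289))
210 10 (np.int64(272), np.int64(289))
213 17 (np.int64(272), np.int64(288))
216 15 (np.int64(273), np.int64(287))
219 0 
222 0 
225 0 
228 0 
231 0 
234 0 
237 0 
240 0 
243 0 
246 0 
249 0 
252 0
```

The side view has the tip at row 217, against 236 for the reported TCP. Together the two views put the real fingertips about 36 mm short of the TCP, so I'll apply that offset. I'll reopen, descend to TCP z ≈ −0.020 and check the force before going lower.

```bash
python3 -m crank '[{"delta_rot":[0,0,0],"xyz":[0.001,0,0],"fingers":-1},{"delta_rot":[0,0,0],"xyz":[0.001,0,0],"fingers":-1},{"delta_rot":[0,0,0],"xyz":[0.001,0,0],"fingers":-1},{"delta_rot":[0,0,0],"xyz":[0.001,0,0],"fingers":-1},{"delta_rot":[0,0,0],"xyz":[0.001,0,0.04],"fingers":-1},{"delta_rot":[0,0,0],"xyz":[0.001,0,0.08],"fingers":-1},{"delta_rot":[0,0,0],"xyz":[0.001,0,0.11],"fingers":-1},{"delta_rot":[0,0,0],"xyz":[0.001,0,0.13],"fingers":-1},{"delta_rot":[0,0,0],"xyz":[0.001,0,0.14],"fingers":-1},{"delta_rot":[0,0,0],"xyz":[0.001,0,0.14],"fingers":-1}]'
python3 - <<'E'
from h import *
np.set_printoptions(precision=4,suppress=True)
c=viewer.read_camera('wrist'); o=telemetry.get_obs(); print(o['eef_pos'],o['contact_force'],o['gripper_width'])
r=cut_out('wrist','large_padlock_center')
hsv=cv2.cvtColor(c['img'],cv2.COLOR_RGB2HSV)
if r:
    ys,xs=np.nonzero(r[0]['pixels']); print(r[0]['score'],r[0]['pixel'],xs.min(),xs.max(),ys.min(),ys.max(), at(c,((xs.min()+xs.max())/2,ys.min()),.01))
E
```

```text
t: 6.85
eef_pos: [0.4454, 0.0852, -0.0215]
tool_rot: [0.0, 0.99, -0.143, -0.001]
contact_force: [-0.0, 0.3, 0.5]
gripper_width: 0.999
grasp_force: 0.0
[ 0.4461  0.0854 -0.0205] [ 0.3395 -0.044   0.7395] 0.9969605705138946
0.71 [314.1, 293.4] 262 368 201 354 [0.4908 0.0725 0.01  ]
```

```bash
python3 -m crank '[{"delta_rot":[0,0,0],"xyz":[0.001,0,0.005],"fingers":-1},{"delta_rot":[0,0,0],"xyz":[0.001,0,0.01],"fingers":-1},{"delta_rot":[0,0,0],"xyz":[0.001,0,0.015],"fingers":-1},{"delta_rot":[0,0,0],"xyz":[0.001,0,0.015],"fingers":-1}]'
python3 -m crank '[{"delta_rot":[0,0,0],"xyz":[0,0,0],"fingers":0.5},{"delta_rot":[0,0,0],"xyz":[0,0,0],"fingers":0.5},{"delta_rot":[0,0,0],"xyz":[0,0,0],"fingers":1},{"delta_rot":[0,0,0],"xyz":[0,0,0],"fingers":1},{"delta_rot":[0,0,0],"xyz":[0,0,0],"fingers":1},{"delta_rot":[0,0,0],"xyz":[0,0,0],"fingers":1}]' 60
```

```text
t: 7.35
eef_pos: [0.4469, 0.0848, -0.0359]
tool_rot: [0.0, 0.99, -0.143, -0.0]
contact_force: [0.6, 0.3, 0.5]
gripper_width: 0.998
grasp_force: 0.0
t: 7.95
eef_pos: [0.4477, 0.0855, -0.0349]
tool_rot: [-0.0, 0.99, -0.143, 0.001]
contact_force: [-1.2, 0.1, 5.4]
gripper_width: 0.515
grasp_force: 61.7
```

Grasped: the opening of 0.515 is 43.8 mm, at 62 N. Now I'll lift and carry it to above the stake.

```bash
python3 -m crank '[{"delta_rot":[0,0,0],"xyz":[0,0,-0.02],"fingers":1},{"delta_rot":[0,0,0],"xyz":[0,0,-0.05],"fingers":1},{"delta_rot":[0,0,0],"xyz":[0,0,-0.08],"fingers":1},{"delta_rot":[0,0,0],"xyz":[0,0,-0.12],"fingers":1},{"delta_rot":[0,0,0],"xyz":[0,0,-0.16],"fingers":1},{"delta_rot":[0,0,0],"xyz":[0.03,-0.03,-0.17],"fingers":1},{"delta_rot":[0,0,0],"xyz":[0.06,-0.06,-0.17],"fingers":1},{"delta_rot":[0,0,0],"xyz":[0.09,-0.08,-0.17],"fingers":1},{"delta_rot":[0,0,0],"xyz":[0.115,-0.10,-0.17],"fingers":1},{"delta_rot":[0,0,0],"xyz":[0.132,-0.115,-0.17],"fingers":1}]'
python3 -m crank '[{"delta_rot":[0,0,0],"xyz":[0,0,0],"fingers":1},{"delta_rot":[0,0,0],"xyz":[0,0,0],"fingers":1},{"delta_rot":[0,0,0],"xyz":[0,0,0],"fingers":1}]'
python3 - <<'E'
from h import *
np.set_printoptions(precision=4,suppress=True)
o=telemetry.get_obs(); print(o['eef_pos'],o['contact_force'],delta([.6065,.158,.068],np.radians(-16.4)))
s=viewer.read_camera('side')
bg=cv2.imread('pics/side0.png')[:,:,::-1]
im=np.hstack([s['img'][110:280,280:440],bg[110:280,280:440]])
c=viewer.read_camera('wrist')
A=cv2.resize(s['img'][120:270,290:440],(400,400),interpolation=cv2.INTER_CUBIC); B=cv2.resize(c['img'][80:480,120:520],(400,400))
cv2.imwrite('pics/f1.png',np.hstack([A,B])[:,:,::-1])
E
```

```text
t: 8.95
eef_pos: [0.6077, 0.158, 0.1337]
tool_rot: [0.0, 0.99, -0.144, -0.0]
contact_force: [0.5, 0.3, -3.4]
gripper_width: 0.512
grasp_force: 62.8
t: 9.25
eef_pos: [0.605, 0.157, 0.1339]
tool_rot: [0.001, 0.99, -0.143, -0.001]
contact_force: [-0.3, -0.4, -2.5]
gripper_width: 0.51
grasp_force: 62.8
[0.605  0.157  0.1339] [-0.3386 -0.4109 -2.5361] (array([ 0.0012, -0.0014,  0.0659]), array([ 0.0855,  0.0801, -0.0844]))
```

```bash
python3 -m crank '[{"delta_rot":[0,0,0],"xyz":[0.001,-0.001,0.02],"fingers":1},{"delta_rot":[0,0,0],"xyz":[0.001,-0.001,0.04],"fingers":1},{"delta_rot":[0,0,0],"xyz":[0.001,-0.001,0.055],"fingers":1},{"delta_rot":[0,0,0],"xyz":[0.001,-0.001,0.06],"fingers":1},{"delta_rot":[0,0,0],"xyz":[0.001,-0.001,0.06],"fingers":1}]'
python3 - <<'E'
from h import *
np.set_printoptions(precision=4,suppress=True)
o=telemetry.get_obs(); print(o['eef_pos'],o['contact_force'])
s=viewer.read_camera('side')
c=viewer.read_camera('wrist')
for n,z in(('wrist',.12),('side',.11)):
  for r in search_frame(n,'large_padlock_center')[:1]: print(n,r,at(c if n=='wrist' else s,r['pixel'],z))
A=cv2.resize(s['img'][120:270,290:440],(400,400),interpolation=cv2.INTER_CUBIC); B=cv2.resize(c['img'][80:480,120:520],(400,400))
cv2.imwrite('pics/f1.png',np.hstack([A,B])[:,:,::-1])
E
```

```text
t: 9.85
eef_pos: [0.607, 0.1581, 0.0739]
tool_rot: [0.0, 0.99, -0.143, -0.001]
contact_force: [0.9, 0.0, -3.1]
gripper_width: 0.51
grasp_force: 62.8
[0.607  0.1581 0.0739] [ 0.8571  0.0484 -3.1205]
wrist {'pixel': [320.4, 311.3], 'score': 0.75} [0.6105 0.156  0.12  ]
side {'pixel': [373.8, 202.7], 'score': 0.85} [0.6251 0.1707 0.11  ]
```

View pics/f1.png

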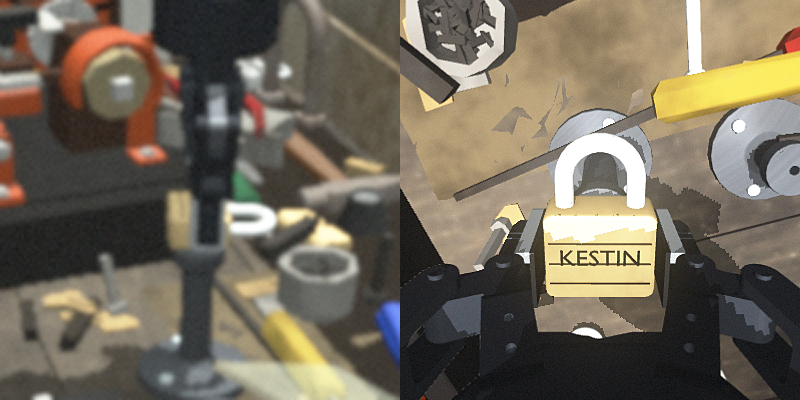

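In the side crop (left) the level case spans columns 168–225, above the head at 175–222, so it is centred in x. In the wrist crop (right) the case centre, column 600, lines up with the stake foot at 600. Next I'll lower it gently until it touches.

```bash
python3 -m crank '[{"delta_rot":[0,0,0],"xyz":[0,0,0.003],"fingers":1},{"delta_rot":[0,0,0],"xyz":[0,0,0.006],"fingers":1},{"delta_rot":[0,0,0],"xyz":[0,0,0.007],"fingers":1},{"delta_rot":[0,0,0],"xyz":[0,0,0.007],"fingers":1}]'
```

```text
t: 10.45
eef_pos: [0.6074, 0.1583, 0.0672]
tool_rot: [0.0, 0.99, -0.143, -0.0]
contact_force: [0.3, -0.7, -2.7]
gripper_width: 0.515
grasp_force: 62.8
```

```bash
python3 -m crank '[{"delta_rot":[0,0,0],"xyz":[0,0,0.001],"fingers":1},{"delta_rot":[0,0,0],"xyz":[0,0,0.001],"fingers":1}]'
```

```text
t: 10.65
eef_pos: [0.6076, 0.1584, 0.0664]
tool_rot: [0.0, 0.99, -0.143, -0.0]
contact_force: [-0.1, -0.9, -3.4]
gripper_width: 0.512
grasp_force: 62.8
```

```bash
python3 -m crank '[{"delta_rot":[0,0,0],"xyz":[-0.001,0,0.001],"fingers":1},{"delta_rot":[0,0,0],"xyz":[-0.001,0,0.001],"fingers":1}]'; python3 -m crank '[{"delta_rot":[0,0,0],"xyz":[0,0,0.001],"fingers":1},{"delta_rot":[0,0,0],"xyz":[0,0,0.001],"fingers":1}]'
```

```text
t: 10.85
eef_pos: [0.6064, 0.1588, 0.0654]
tool_rot: [0.0, 0.99, -0.143, -0.0]
contact_force: [-0.3, -1.1, -3.7]
gripper_width: 0.508
grasp_force: 62.8
t: 11.05
eef_pos: [0.6066, 0.1588, 0.0652]
tool_rot: [0.0, 0.99, -0.143, 0.0]
contact_force: [-3.0, -1.3, 4.6]
gripper_width: 0.51
grasp_force: 63.5
```

Contact came at the predicted height. Now I'll release gently.

```bash
python3 -m crank '[{"delta_rot":[0,0,0],"xyz":[0,0,0],"fingers":-0.1},{"delta_rot":[0,0,0],"xyz":[0,0,0],"fingers":-0.3},{"delta_rot":[0,0,0],"xyz":[0,0,0],"fingers":-0.6},{"delta_rot":[0,0,0],"xyz":[0,0,0],"fingers":-1},{"delta_rot":[0,0,0],"xyz":[0,0,0],"fingers":-1},{"delta_rot":[0,0,0],"xyz":[0,0,0],"fingers":-1},{"delta_rot":[0,0,0],"xyz":[0,0,0],"fingers":-1}]' 20
python3 - <<'E'
from h import *
np.set_printoptions(precision=4,suppress=True)
c=viewer.read_camera('wrist');s=viewer.read_camera('side')
for n,k in(('wrist',c),('side',s)):
  for r in cut_out(n,'large_padlock_center')[:1]:
    ys,xs=np.nonzero(r['pixels']); print(n,r['score'],r['pixel'],xs.min(),xs.max(),ys.min(),ys.max(),at(k,r['pixel'],.115))
E
```

```text
t: 11.75
eef_pos: [0.6067, 0.1587, 0.0645]
tool_rot: [-0.0, 0.99, -0.143, 0.0]
contact_force: [-0.6, 0.4, 0.4]
gripper_width: 0.999
grasp_force: 0.0
side 0.65 [359.8, 206.3] 352 392 197 217 [0.5939 0.1548 0.115 ]
```

```bash
python3 -m crank '[{"delta_rot":[0,0,0],"xyz":[0,0,-0.01],"fingers":-1},{"delta_rot":[0,0,0],"xyz":[0,0,-0.03],"fingers":-1},{"delta_rot":[0,0,0],"xyz":[0,0,-0.06],"fingers":-1},{"delta_rot":[0,0,0],"xyz":[0,0,-0.10],"fingers":-1},{"delta_rot":[0,0,0],"xyz":[0,0,-0.14],"fingers":-1},{"delta_rot":[0,0,0],"xyz":[0,0,-0.14],"fingers":-1},{"delta_rot":[0,0,0],"xyz":[0,0,-0.14],"fingers":-1}]'
python3 - <<'E'
from h import *
np.set_printoptions(precision=4,suppress=True)
c=viewer.read_camera('wrist');s=viewer.read_camera('side')
for n,k in(('wrist',c),('side',s)):
  for r in cut_out(n,'large_padlock_center')[:1]:
    ys,xs=np.nonzero(r['pixels']); print(n,r['score'],r['pixel'],xs.min(),xs.max(),ys.min(),ys.max())
    im=k['img'][ys.min()-6:ys.max()+7,xs.min()-6:xs.max()+7]; hsv=cv2.cvtColor(im,cv2.COLOR_RGB2HSV)
    m=(r['pixels'][ys.min()-6:ys.max()+7,xs.min()-6:xs.max()+7])
    b=m&(hsv[...,1]>45); by,bx=np.nonzero(b); q=[np.percentile(bx,[1,99])+xs.min()-6,np.percentile(by,[1,99])+ys.min()-6]
    print('brass',q,at(k,(q[0].mean(),q[1].mean()),.115))
for r in search_frame('side','small_padlock_center')[:1]: print(at(s,r['pixel'],.0085))
print(telemetry.get_obs()['contact_force'])
E
```

```text
t: 12.65
eef_pos: [0.6073, 0.159, 0.2062]
tool_rot: [-0.0, 0.99, -0.143, 0.001]
contact_force: [0.3, 0.0, -0.7]
gripper_width: 1.0
grasp_force: 0.0
wrist 0.69 [320.2, 225.8] 291 349 171 258
brass [array([291.96, 349.  ]), array([207., 258.])] [0.6041 0.1579 0.115 ]
side 0.97 [365.5, 205.3] 352 391 195 217
brass [array([352., 375.]), array([196., 217.])] [0.5997 0.1524 0.115 ]
[0.433  0.2314 0.0085]
[ 0.2541 -0.0642  0.4004]
```

The case sits within about 3 mm of the head's centre, its height hasn't changed since release, and the gripper is clear. Handing in.

```bash
python3 -c "
from station import job; print(job.hand_in())"
```

```text
the job is handed in; nothing more can be done
None
```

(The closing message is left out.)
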